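# Cradle and clamp the safe's locking bolt

## Robot

A 6-joint arm with a two-finger parallel gripper is mounted at the origin on the work surface. World frame = base frame: x ahead of the robot, y to its left, z up, the work surface at z = 0. Lengths are in m, angles in degrees, forces in N, time in s.
With the tool pointing down it reaches from about 0.4 to 0.825 m from the base axis. Payload 7 kg.
Tool frame: the origin (TCP) lies midway between the tips of the shut fingers; the grasp point (between the pads) lies 19 mm behind it; z points along the fingers, y is the line along which they close (so a half turn about z gives the same grasp; the last joint's range is limited). The gripper opens to 88 mm and grips with 3 to 60 N. Pads are 19 mm wide; open, the fingers measure 130 mm over their backs; the gripper's body (78 mm by 193 mm) begins 47 mm behind the grasp point.
Start: joints at [93.742, 20.546, 0.682, 0, -70.136, -16.507], TCP at [0.149, 0.658, 0.227] pointing down, gripper open.
Joint ranges: [-176.03, 176.03], [-82.01, 121.73], [-58.28, 71.71], [-173.87, 95.51], [-174.79, -0.11], [-173.66, 173.66]. Speed limits (degrees/s): [136.94, 136.94, 172.46, 180, 180, 180].

## Interface

Orientations are given as a 3x3 rotation matrix whose columns are the frame's x, y, z axes.
In Python, from rig import robot gives the robot as it stands. Calls block until the motion is done:
- robot.goto(position, orientation): joint-space move of the TCP to a pose.
- robot.servo_line(position, ori=None, speed=0.15): straight line of the TCP; ori=None keeps the orientation; speed is the mean speed in m/s.
- robot.movej(angles): joint-space move.
- robot.move_gripper(opening): opening from 0.0 (shut) to 1.0 (fully open); the grip force is fixed at half the most; returns when the fingers have stopped.
- robot.dwell(seconds).
- robot.ik(position, orientation): joint angles nearest the present ones, or None.
- robot.grab_frame(name): name is "scene" or "top" or "wrist"; returns (picture, depth): 480x640x3 uint8, red, green, blue; 480x640 float32, m along the optical axis (not along the pixel's ray), 0 where there is no reading.
- robot.camera_info(name): a dict with "vfov" (degrees; the focal length in pixels is half the picture's height over the tangent of half this angle, whatever the lens; pixels are square), "cx", "cy" (the principal point, pixels), "k1" (the pictures are not rectified: a ray, as slopes to the right and down, at radius r is drawn at 1 + k1 r^2 times it, then the intrinsics apply), "view" (4x4, takes a point from world to camera coordinates); the wrist camera has in their place "T_tool_cam" (4x4, takes a point from camera to tool coordinates, whose origin is the TCP and whose axes are the flange's). Camera axes: x right, y down, z forward; pixel columns grow to the right and rows downward; lengths in m; the calibration is good to about 2 mm. A picture is of the moment at which its call begins: read the wrist's pose just before it. camera_info takes no time and is no camera call.
A pose or a line that the arm cannot do raises robot.Unreachable and nothing moves.
- robot.job_done(): hands the job in; it is judged then, once.
Readings, each from a call of its own:
- robot.read_t(): time.
- robot.read_qpos(): joint angles.
- robot.read_qvel(): joint speeds.
- robot.read_effort(): joint torques, N m.
- robot.read_position(): TCP position.
- robot.read_tcp_rot(): TCP orientation.
- robot.read_force(): force on the tool from outside, world axes, zero at the start.
- robot.read_ft_torque(): the same for the moment, N m.
- robot.read_grip_width(): opening from 0.0 (shut) to 1.0 (fully open).
- robot.read_finger_force(): force on a finger pad.
Only numpy, scipy, OpenCV 4.12 (cv2) and the standard library are available. Lean on these libraries where they do the work, as an engineer would, in place of code of your own. Each camera call takes 0.05 s, during which the arm holds its last target. There are 200 camera calls.

## Task

Roll the loose steel locking bolt along the fixture's deck, without lifting it off, over the lip into the vee, and let go so that it settles and centres itself while the clamp is still open. Then swing the clamp's hoop over and press its handle bar down by feel until the rubber presser bears on the bolt and stays gripping it when you let go: firmly, but without crushing it. Be gentle with the bolt throughout and leave the other things on the bench where they are.

Things in the scene. Friction and masses are not known exactly. Their poses are not given: they have to be found in the camera images.
- bolt: The locking bolt: plain steel cylinder 30 mm in diameter and 140 mm long, with a thin 18 mm spigot standing 14 mm out of one end; 0.5 to 0.9 kg. Origin at the middle of the 140 mm length, on its axis; its y axis runs along its length (it turns about y as it rolls). It starts lying on the fixture's deck, only roughly parallel to the vee. Bolt and fixture are oiled (friction about 0.3).
- fixture: Steel vee fixture fixed to the bench, base 212 x 150 mm; origin on the bench surface under the vee's line. Its y axis runs along the vee, its x axis points from the flat deck (near side) over the vee to the clamp's hinge. Deck, crest and vee are all 110 mm long in y. Two hinge posts 84 mm tall stand at x = 51 to 73, y = +-56 to +-68 mm.
- deck (a point): Middle of the flat deck's top, 33 mm above the bench, 86 mm before the vee's line (fixture x = -86 mm); the deck runs from x = -126 to -46 mm with an edge strip 5 mm higher at its outer end (x = -126 to -122).
- crest (a point): Middle of the lip between ramp and vee: 35 mm above the bench, at fixture x = -15 mm. A ramp rises 2 mm from the deck (x = -46 to -21 mm) to this crest; behind it the 90 degree vee begins, whose far face is higher (50 mm at x = +30 mm), so a bolt whose axis is pushed past the crest falls in by itself.
- vee (a point): Where the bolt's axis lies when seated: in the middle of the vee, 41.2 mm above the bench; axes as the fixture's.
- hinge (a point): The middle of the clamp's hinge axis, at x = 62 mm, 72 mm above the bench in the fixture's frame; the axis runs along the fixture's y; axes as the fixture's.
- bail: The clamp's hoop with its presser; origin on the hinge, arms along -x (towards the bar). Level over vee and deck when closed; starts about upright (80 to 100 degrees open). Stiff hinge (0.5 N m): stays where left, moves at 2 to 6 N on the bar. Arms 8 mm thick, 14 mm high at y = +-48 mm, joined by the bar and by a 14 mm wide beam 62 mm from the hinge, which carries the black rubber presser.
- beam (a point): Middle of the hoop's beam, on the arms' centre line, 62 mm from the hinge. Below it (when closed) hangs the presser, an 18 x 74 mm bar of springy rubber (12 N per mm) on two screws; its underside is 10 to 22 mm below this point, as the screws were set, differently each time: it meets the bolt 6 degrees above to 6 below level. It should stay bearing with over 4 N; over 25 N crushes.
- bar (a point): Middle of the clamp's black round handle bar, on its axis: diameter 14 mm, 88 mm free between the arms, along y, 130 mm from the hinge axis. To be taken or pressed between the arms from above. With the hoop nearly level, a final downward push of 6 to 11 N at the bar's middle sets the clamp well; the force rises by about 3 N per mm once the presser bears.
- wrench: Bystander: steel spanner, 160 mm; leave it alone.
- screwdriver: Bystander: screwdriver, 180 mm; leave it alone.
- oil_can: Bystander: grey can, 52 mm across, 130 mm tall; leave it alone.
- dial: Bystander: round safe dial, 68 mm across, 36 mm tall; leave it alone.
- short_bolt: Bystander: a shorter, thinner steel bolt (20 x 90 mm) lying in the open steel tray; not the one to clamp; leave it alone.
- lock_case: Bystander: flat brass lock case, 85 x 60 x 28 mm; leave it alone.
- torch: Bystander: black torch, 135 mm; leave it alone.
Not all that is in view belongs to the job. What is shaped like the bolt but pink or red is not meant.

How it is judged:
By the outcome, as a careful person would: the job done as asked, in the order asked, and still so for the second after the job is handed in, with the robot touching nothing.
It also fails if it takes over 61 s, if anything falls off the work surface, if the arm or the gripper's body presses on something with over 40 N, if the wrist force passes 120 N, or if a joint passes its speed limit or range.

## Working session

There is one attempt and no reset: what is moved stays moved. The work goes in short steps, each a Python script; the robot and the scene stay as the last script left them, time stands still between calls to the robot, and variables do not carry over. Pictures are saved under pics/ and viewed, at most 10 in all, crops included, and the job is handed in when it is done.

```bash
ls; mkdir -p pics
python3 - <<'E'
from rig import robot
import cv2,numpy as np
for n in("scene","top"):
    p,d=robot.grab_frame(n); np.savez(f"pics/{n}.npz",p=p,d=d); cv2.imwrite(f"pics/{n}0.png",p[:,:,::-1]); i=robot.camera_info(n); print(i)
print(robot.read_t(),robot.camera_info("wrist"))
E
```

```text
pics
{'vfov': 55.46981088050369, 'cx': 320.42385098748457, 'cy': 237.76516202714632, 'k1': -0.03472244101016603, 'view': array([[-4.21605304e-02,  9.99110724e-01,  5.00274985e-04,
         2.85310295e-02],
       [ 8.26443750e-01,  3.51556848e-02, -5.61920641e-01,
        -4.36868184e-01],
       [-5.61438526e-01, -2.32774231e-02, -8.27190996e-01,
         1.67825047e+00],
       [ 0.00000000e+00,  0.00000000e+00,  0.00000000e+00,
         1.00000000e+00]])}
{'vfov': 42.49511519057225, 'cx': 324.0007374395574, 'cy': 234.44479582828404, 'k1': 0.07178040781157266, 'view': array([[ 0.09126405, -0.99582054, -0.00351078, -0.0241271 ],
       [-0.97210572, -0.08832465, -0.21727683,  0.56426696],
       [ 0.21605865,  0.02324242, -0.97610371,  1.41581312],
       [ 0.        ,  0.        ,  0.        ,  1.        ]])}
0.1 {'vfov': 60.204656566450375, 'cx': 319.63695619594176, 'cy': 240.79580347679146, 'k1': -0.00975195158122138, 'T_tool_cam': array([[-4.53575502e-05, -9.67989285e-01, -2.50991520e-01,
         6.74325813e-02],
       [ 9.99999769e-01, -2.14163031e-04,  6.45240842e-04,
        -1.33340268e-04],
       [-6.78339326e-04, -2.50991433e-01,  9.67989071e-01,
        -1.59287233e-01],
       [ 0.00000000e+00,  0.00000000e+00,  0.00000000e+00,
         1.00000000e+00]])}
```

View pics/scene0.png

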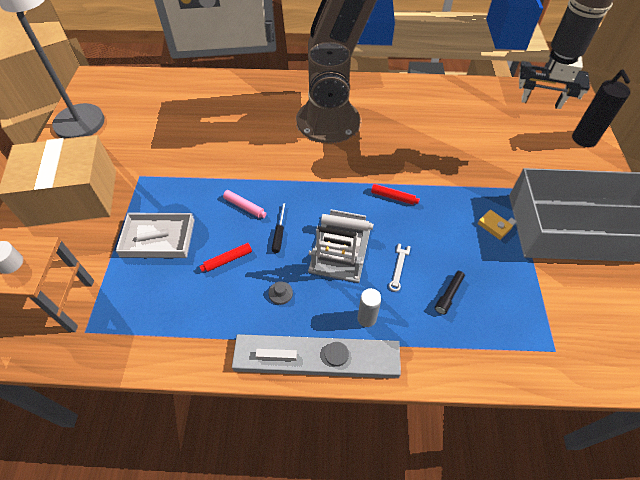

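View pics/top0.png

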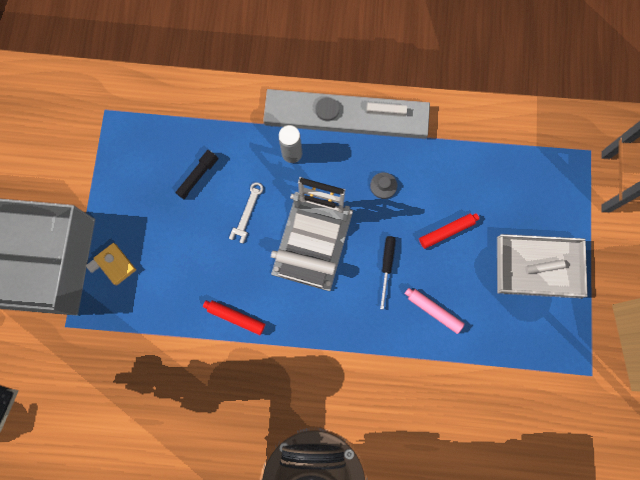

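The scene picture shows the fixture around (340,245). The top picture shows it around (315,240), with the deck at the near side, the clamp upright at (321,190) and a steel cylinder at (305,263) on the deck.

Candidates in the top picture:
- Steel cylinder on the deck (305,263).
- Red cylinders (450,231) and (234,317).
- Pink cylinder (434,311).
- Short bolt in the tray (547,266).
- Small bar on the shelf (387,108).

The one on the deck fits: it is plain steel, about 140 mm long, and lies on the fixture. I'll confirm it with a crop.

```bash
cat > h.py <<'E'
import numpy as np,cv2
from rig import robot
def K(i):
    f=240/np.tan(np.radians(i["vfov"]/2)); return f
def cam2world(n,T=None):
    i=robot.camera_info(n)
    if n=="wrist": return i,T@i["T_tool_cam"]
    return i,np.linalg.inv(i["view"])
def slopes(i,uv):
    uv=np.atleast_2d(uv).astype(float); q=(uv-[i["cx"],i["cy"]])/K(i); s=q.copy()
    for _ in range(8): s=q/(1+i["k1"]*(s**2).sum(1,keepdims=True))
    return s
def depth_pts(n,d,T=None):
    i,M=cam2world(n,T); v,u=np.mgrid[0:480,0:640]; s=slopes(i,np.c_[u.ravel(),v.ravel()])
    P=np.c_[s,np.ones(len(s))]*d.reshape(-1,1); return (P@M[:3,:3].T+M[:3,3]).reshape(480,640,3)
def plane(n,uv,z,T=None):
    i,M=cam2world(n,T); s=slopes(i,uv); r=np.c_[s,np.ones(len(s))]@M[:3,:3].T; o=M[:3,3]
    return o+r*((z-o[2])/r[:,2])[:,None]
def toolT():
    T=np.eye(4); T[:3,:3]=robot.read_tcp_rot(); T[:3,3]=robot.read_position(); return T
E
python3 - <<'E'
from h import *
z=np.load("pics/top.npz"); p,d=z["p"],z["d"]
P=depth_pts("top",d); c=p[160:300,250:370]
s=np.load("pics/scene.npz")["p"][200:290,295:385]
cv2.imwrite("pics/crop.png",np.hstack([cv2.resize(c,(480,560),interpolation=2),cv2.resize(s,(310,560),interpolation=2)])[:,:,::-1])
print("table z",np.median(P[200:220,150:170,2]))
m=np.zeros((480,640),bool); m[160:300,250:370]=1; m&=(P[...,2]>.02)
low=m&(P[...,2]<.06)
pts=P[low]; print(len(pts)); r=cv2.minAreaRect(pts[:,:2].astype(np.float32)); print(r, cv2.boxPoints(r))
for u,v in [(305,263),(290,258),(325,268),(300,277),(312,240),(316,222),(321,190),(325,195)]: print(u,v,P[v,u].round(4))
E
```

```text
table z 0.0007454644965381174
3023
((0.5990979075431824, 0.06034329533576965), (0.17285515367984772, 0.31317657232284546), 88.0673828125) [[ 0.439684   -0.02075431]
 [ 0.75268245 -0.03131593]
 [ 0.7585118   0.1414409 ]
 [ 0.44551337  0.15200251]]
305 263 [0.4905 0.0656 0.0653]
290 258 [0.4987 0.1019 0.0683]
325 268 [0.4826 0.0174 0.0666]
300 277 [0.4613 0.076  0.0302]
312 240 [0.5541 0.0558 0.0329]
316 222 [0.5962 0.0497 0.0485]
321 190 [0.6914 0.0468 0.0026]
325 195 [0.6381 0.0314 0.1449]
```

View pics/crop.png

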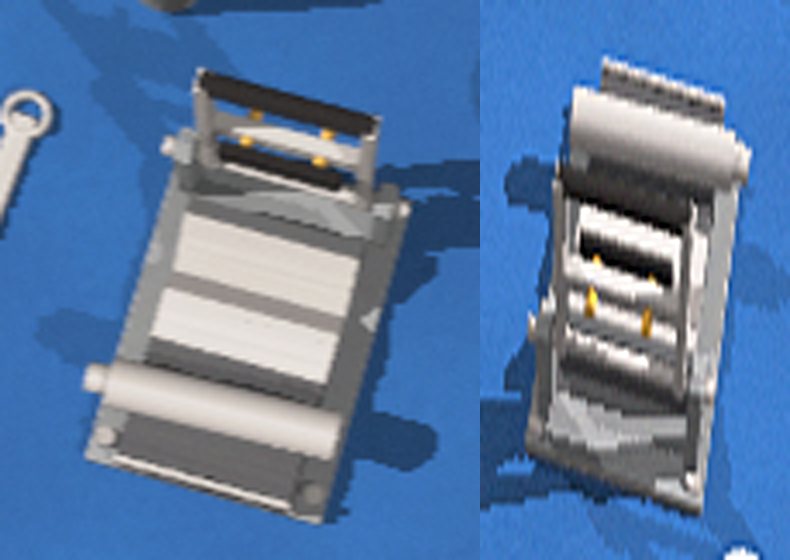

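The crop confirms it: a plain steel cylinder with a spigot at its left (+y) end lies on the deck, nearly parallel to the edge strip. The hoop stands upright at the far side. Next I'll get a close view with the wrist camera.

```bash
cat >> h.py <<'E'
def Rt(yaw):
    c,s=np.cos(np.radians(yaw)),np.sin(np.radians(yaw)); return np.array([[-c,-s,0],[-s,c,0],[0,0,-1.]])
E
python3 - <<'E'
from h import *
R=Rt(-8.7)
print(robot.ik([.5,.06,.3],R), robot.read_force())
robot.goto([.5,.06,.30],R); robot.dwell(.3)
T=toolT(); p,d=robot.grab_frame("wrist"); np.savez("pics/w1.npz",p=p,d=d,T=T); cv2.imwrite("pics/w1.png",p[:,:,::-1])
P=depth_pts("wrist",d,T); print(T[:3,3],robot.read_t())
z=P[...,2]; print([ (h,int(((z>h)&(z<h+.002)).sum())) for h in np.arange(-.004,.07,.002).round(3)])
E
```

```text
[  29.23020479    1.75204191  -13.51544211    0.          -74.73251598
 -127.93020479] [ 0.17787988  0.70993184 -0.50474272]
[0.50001671 0.06030457 0.29991831] 2.925
[(np.float64(-0.004), 0), (np.float64(-0.002), 4147), (np.float64(0.0), 94202), (np.float64(0.002), 57661), (np.float64(0.004), 890), (np.float64(0.006), 636), (np.float64(0.008), 1282), (np.float64(0.01), 2813), (np.float64(0.012), 831), (np.float64(0.014), 951), (np.float64(0.016), 812), (np.float64(0.018), 518), (np.float64(0.02), 769), (np.float64(0.022), 1255), (np.float64(0.024), 1802), (np.float64(0.026), 1841), (np.float64(0.028), 2303), (np.float64(0.03), 2632), (np.float64(0.032), 3100), (np.float64(0.034), 4623), (np.float64(0.036), 1101), (np.float64(0.038), 607), (np.float64(0.04), 279), (np.float64(0.042), 260), (np.float64(0.044), 253), (np.float64(0.046), 267), (np.float64(0.048), 322), (np.float64(0.05), 617), (np.float64(0.052), 262), (np.float64(0.054), 311), (np.float64(0.056), 441), (np.float64(0.058), 572), (np.float64(0.06), 819), (np.float64(0.062), 1533), (np.float64(0.064), 601), (np.float64(0.066), 3), (np.float64(0.068), 0), (np.float64(0.07), 0)]
```

View pics/w1.png

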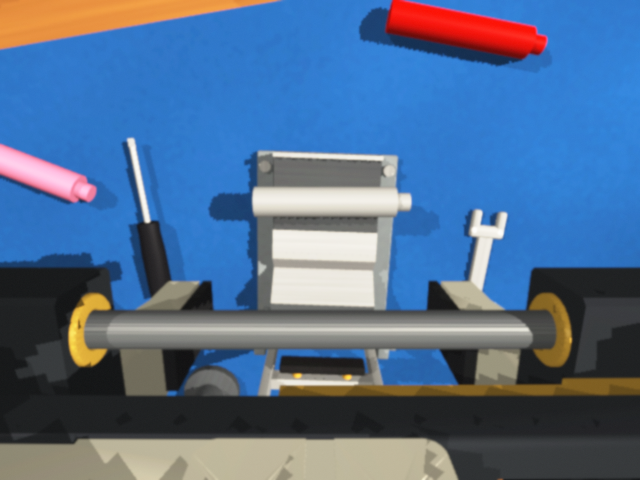

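The wrist view shows the bolt body at cols 253–398, row 201, with the spigot at (405,201). The deck edge is at row 155 and the vee at rows 265–305. The presser is at (322,365). I'll measure the geometry from depth.

Run:
```python
from h import *
z=np.load("pics/w1.npz"); P=depth_pts("wrist",z["d"],z["T"])
q=P[145:310,235:425].reshape(-1,3); q=q[np.isfinite(q).all(1)&(q[:,2]>.005)&(q[:,2]<.07)]
top=q[q[:,2]>.056]; m=top[:,:2].mean(0); ax=np.linalg.svd(top[:,:2]-m)[2][0]; ax*=np.sign(ax[1])
t=(top[:,:2]-m)@ax; print("bolt top mean",m,"yaw",np.degrees(np.arctan2(-ax[0],ax[1])),"ext",t.min(),t.max(),"ztop",np.percentile(top[:,2],98))
yaw=-8.7
for k in range(3):
    c,s=np.cos(np.radians(yaw)),np.sin(np.radians(yaw)); xf=np.array([c,s]); yf=np.array([-s,c])
    X=q[:,:2]@xf; Y=q[:,:2]@yf
    E=[]
    sel=(q[:,2]>.022)&(q[:,2]<.046)
    for x in np.arange(.51,.58,.004):
        b=sel&(abs(X-x)<.002)
        if b.sum()>30: E.append((x,Y[b].min(),Y[b].max()))
    E=np.array(E); a=np.polyfit(E[:,0],E[:,1:],1); dy=np.degrees(np.arctan(a[0])); print(yaw,"slopes",dy,"mid",E[:,1:].mean(),"width",np.ptp(E[:,1:].mean(0))); yaw+=dy.mean()
# profile
ym=E[:,1:].mean()
for x in np.arange(.425,.62,.004):
    b=(abs(X-x)<.002)&(abs(Y-ym)<.04)
    if b.sum()>10: print(round(x,3),np.median(q[b,2]).round(4),end=" | ")
print()
b=(q[:,2]>.034)&(q[:,2]<.044)&(abs(Y-ym)<.04)&(X<.46); print("strip",X[b].min(),X[b].max(),b.sum())
b=(q[:,2]>.005)&(q[:,2]<.016); print("base x min",np.percentile(X[b],[0,1]),"Y",np.percentile(Y[b],[1,99]),yaw)
# bail from top and scene
for n in("top","scene"):
    f=np.load(f"pics/{n}.npz"); Q=depth_pts(n,f["d"]).reshape(-1,3); C=f["p"].reshape(-1,3)
    X2=Q[:,:2]@xf; Y2=Q[:,:2]@yf; b=(abs(Y2-ym)<.042)&(X2>.52)&(X2<.72)&(Q[:,2]>.08)
    dk=b&(C.max(1)<70); 
    for z0 in (.09,.12,.15,.18,.19,.2):
        w=b&(Q[:,2]>z0)
        if w.sum(): print(n,z0,w.sum(),"X",np.percentile(X2[w],[2,50,98]).round(4),"zmax",Q[w,2].max().round(4))
    w=dk&(Q[:,2]>.17); print(n,"dark bar",w.sum(),np.percentile(X2[w],[5,50,95]),np.percentile(Q[w,2],[5,50,95]),np.percentile(Y2[w],[1,99]))
```

```text
bolt top mean [0.49858534 0.06821052] yaw -8.843779576481216 ext -0.07289235872937341 0.0811545651447675 ztop 0.0650597750627923
-8.7 slopes [-2.46762588 -2.05029063] mid 0.13931999188749644 width 0.10919408542344451
-10.958958254867238 slopes [-0.09173956  0.44418853] mid 0.1607188157719042 width 0.10920178905483065
-10.782733770488894 slopes [-0.26807765  0.31664364] mid 0.1590441141280795 width 0.10919810928071388
0.433 0.0386 | 0.437 0.0345 | 0.441 0.0342 | 0.445 0.0341 | 0.449 0.0341 | 0.453 0.0339 | 0.457 0.034 | 0.461 0.0343 | 0.465 0.0549 | 0.469 0.0608 | 0.473 0.063 | 0.477 0.0639 | 0.481 0.0636 | 0.485 0.0623 | 0.489 0.0592 | 0.493 0.0546 | 0.497 0.0341 | 0.501 0.0341 | 0.505 0.034 | 0.509 0.034 | 0.513 0.0341 | 0.517 0.0345 | 0.521 0.0347 | 0.525 0.0351 | 0.529 0.0354 | 0.533 0.0358 | 0.537 0.0361 | 0.541 0.036 | 0.545 0.0341 | 0.549 0.03 | 0.553 0.026 | 0.557 0.0222 | 0.561 0.0242 | 0.565 0.0282 | 0.569 0.0322 | 0.573 0.036 | 0.577 0.0403 | 0.581 0.0441 | 0.585 0.0481 | 0.589 0.0508 | 0.593 0.0509 | 
strip 0.43180034081872326 0.45997945283785346 1345
base x min [0.4317587
[... 193 characters left out ...]
289] zmax 0.2161
top 0.18 245 X [0.615  0.6206 0.6289] zmax 0.2161
top 0.19 245 X [0.615  0.6206 0.6289] zmax 0.2161
top 0.2 240 X [0.615  0.6207 0.6289] zmax 0.2161
top dark bar 219 [0.61577339 0.62081161 0.62754001] [0.20286326 0.20815347 0.21331435] [0.11818585 0.1997262 ]
scene 0.09 522 X [0.6078 0.6274 0.6391] zmax 0.2105
scene 0.12 522 X [0.6078 0.6274 0.6391] zmax 0.2105
scene 0.15 185 X [0.6213 0.6297 0.6344] zmax 0.2105
scene 0.18 185 X [0.6213 0.6297 0.6344] zmax 0.2105
scene 0.19 185 X [0.6213 0.6297 0.6344] zmax 0.2105
scene 0.2 172 X [0.6212 0.6293 0.6344] zmax 0.2105
scene dark bar 176 [0.622922   0.62993658 0.63389767] [0.19941884 0.2051067  0.20898853] [0.11812671 0.19995522]
```

```bash
cat >> h.py <<'E'
YAW=-10.76; X0,Y0=.558,.159
_c,_s=np.cos(np.radians(YAW)),np.sin(np.radians(YAW))
def W(x,y,z): return np.array([(X0+x)*_c-(Y0+y)*_s,(X0+x)*_s+(Y0+y)*_c,z])
R=Rt(YAW)
E
python3 - <<'E'
from h import *
robot.move_gripper(.6)
robot.goto(W(-.119,-.002,.12),R); robot.servo_line(W(-.119,-.002,.043),speed=.1)
robot.dwell(.2); print(robot.read_force(),robot.read_position()-W(-.119,-.002,.043),robot.read_t())
robot.servo_line(W(-.06,-.002,.043),speed=.04); print(robot.read_force())
robot.servo_line(W(-.036,-.002,.045),speed=.02); print(robot.read_force(),robot.read_t())
robot.dwell(.5)
T=toolT(); p,d=robot.grab_frame("scene"); cv2.imwrite("pics/s1.png",cv2.resize(p[190:310,260:420],(800,600),interpolation=2)[:,:,::-1])
E
```

```text
[ 0.19430965  0.48900788 -0.26405255] [0.00039    0.00022956 0.00060559] 5.6
[-1.37607269 -0.31665849 -0.32948377]
[0.10362893 0.14102838 0.22203931] 8.575
```

View pics/s1.png

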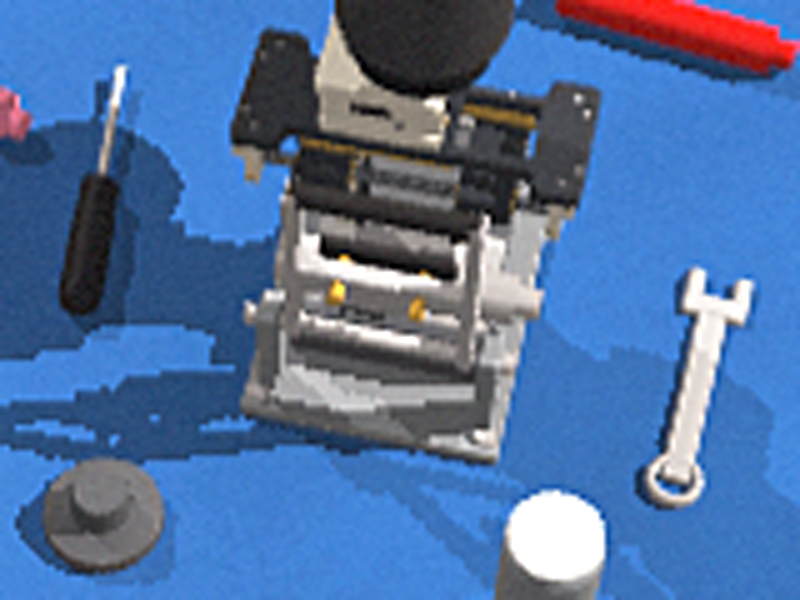

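The bolt appears to lie in the vee, with its spigot showing at (530,300) beside the post. I'll back off and check by depth.

Run:
```python
from h import *
robot.servo_line(W(-.06,-.002,.06),speed=.1); robot.goto(W(-.06,0,.3),R); robot.dwell(.2)
T=toolT(); p,d=robot.grab_frame("wrist"); P=depth_pts("wrist",d,T); np.savez("pics/w2.npz",p=p,d=d,T=T)
q=P.reshape(-1,3)@np.array([[_c:=np.cos(np.radians(YAW)),-np.sin(np.radians(YAW)),0],[np.sin(np.radians(YAW)),_c,0],[0,0,1]])-[X0,Y0,0]
b=(abs(q[:,0])<.02)&(abs(q[:,1])<.09)&(q[:,2]>.050)&(q[:,2]<.07); t=q[b]; a=np.polyfit(t[:,1],t[:,0],1)
print(len(t),t.mean(0),"yaw",-np.degrees(a[0]),"y ext",np.percentile(t[:,1],[0.5,99.5]),"ztop",np.percentile(t[:,2],[90,98]))
for y in(-.05,-.025,0,.025,.05):
    w=t[abs(t[:,1]-y)<.008]; print(y,len(w),w[w[:,2]>np.percentile(w[:,2],80)].mean(0) if len(w) else 0)
cv2.imwrite("pics/w2.png",p[130:400,200:480,::-1])
# bar
for n in("top","scene"):
    p,d=robot.grab_frame(n); Q=depth_pts(n,d).reshape(-1,3); C=p.reshape(-1,3)
    f=np.c_[Q[:,0]*_c+Q[:,1]*np.sin(np.radians(YAW))-X0, -Q[:,0]*np.sin(np.radians(YAW))+Q[:,1]*_c-Y0,Q[:,2]]
    w=f[(abs(f[:,1])<.04)&(f[:,0]>.03)&(f[:,0]<.1)&(f[:,2]>.18)&(f[:,2]<.23)]; print(n,len(w),np.percentile(w,[2,50,98],axis=0).round(4))
print(robot.read_t())
```

```text
3344 [-0.00163178  0.00024182  0.05503011] yaw -0.05045603213818801 y ext [-0.07122616  0.07978486] ztop [0.05745511 0.05814071]
-0.05 368 [-0.00026479 -0.05010169  0.05759073]
-0.025 369 [-0.00060107 -0.02561381  0.05754842]
0 379 [-0.00067114  0.00024781  0.0576432 ]
0.025 357 [-0.00060444  0.02531279  0.05757918]
0.05 377 [-3.57718124e-05  4.97600401e-02  5.75316649e-02]
top 64 [[ 0.0574 -0.0396  0.1993]
 [ 0.063  -0.029   0.2075]
 [ 0.0715 -0.0193  0.2122]]
scene 178 [[ 0.0645 -0.0389  0.1978]
 [ 0.0719 -0.0004  0.2059]
 [ 0.0767  0.0384  0.2106]]
10.8583
```

View pics/w2.png

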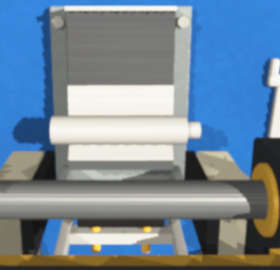

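The bolt is seated: it is parallel to the vee, its top is at 57.5 mm (56.2 expected, with a +1 mm bias in the depth), and it is centred. Now I'll swing the hoop.

```bash
cat >> h.py <<'E'
def bar(th): t=np.radians(th); return .062-.130*np.cos(t), .072+.130*np.sin(t)
def fz(n=4):
    v=[]
    for _ in range(n): v.append(robot.read_force()); robot.dwell(.02)
    return np.mean(v,0)
E
python3 - <<'E'
from h import *
robot.move_gripper(0); robot.goto(W(.108,0,.29),R); robot.servo_line(W(.108,0,.187),speed=.15); robot.dwell(.1); print("base",fz(),robot.read_t())
for th in (92,85,78,71,64,57,50,45):
    x,z=bar(th); robot.servo_line(W(x+.0165,0,z-.013),speed=.06); f=fz(2); print(th,f.round(2))
    if np.linalg.norm(f)>20: break
x,z=bar(th); print(robot.read_t())
robot.servo_line(W(x+.03,0,z-.013),speed=.1); robot.servo_line(W(x+.03,0,z+.04),speed=.15); print(fz(),robot.read_t())
p,d=robot.grab_frame("scene"); cv2.imwrite("pics/s2.png",cv2.resize(p[190:310,260:420],(800,600),interpolation=2)[:,:,::-1])
E
```

```text
base [ 0.32773803 -0.10116518  0.00098607] 13.5583
92 [-0.12 -0.14 -0.38]
85 [0.63 0.69 0.17]
78 [ 0.42  0.36 -0.41]
71 [ 0.14  0.1  -0.34]
64 [0.01 0.18 0.54]
57 [-0.5  -0.52 -0.05]
50 [ 0.4  -0.03 -0.32]
45 [ 0.57  0.26 -0.38]
17.2333
[ 0.02849198 -0.0303659  -0.28489006] 18.0833
```

View pics/s2.png

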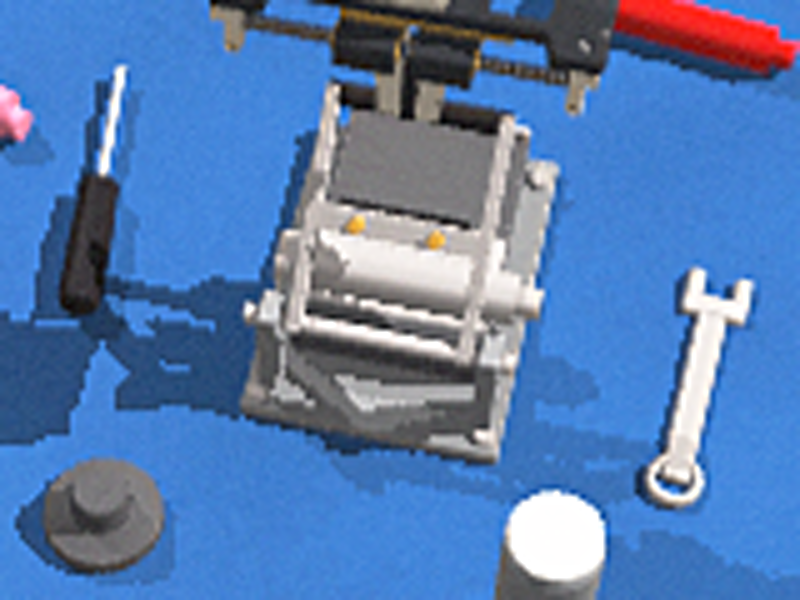

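The hoop has swung partway: the bar is at crop (340–510, 105) and the fingers are just behind it. I'll measure its angle from the depth, then carry on from above.

Run:
```python
from h import *
p,d=robot.grab_frame("scene"); Q=depth_pts("scene",d); c,s=np.cos(np.radians(YAW)),np.sin(np.radians(YAW))
f=np.stack([Q[...,0]*c+Q[...,1]*s-X0,-Q[...,0]*s+Q[...,1]*c-Y0,Q[...,2]],-1)
C=p.max(2)
for (u0,u1) in((328,338),(350,360)):
    m=np.zeros(C.shape,bool); m[200:222,u0:u1]=1; m&=(C<75)&(abs(f[...,1])<.046)&(f[...,2]>.1)&(f[...,0]<.02)
    w=f[m]; print(len(w),np.median(w,0),w[:,2].max())
# arms: points at y=+-.048
for sy in(-1,1):
    w=f[(abs(f[...,1]-sy*.048)<.006)&(f[...,0]<.04)&(f[...,0]>-.1)&(f[...,2]>.075)&(f[...,2]<.2)]
    a=np.polyfit(w[:,0],w[:,2],1); print(len(w),"arm angle",np.degrees(np.arctan(-a[0])),w[:,0].min(),w[:,2].max())
print((robot.read_position()).round(4),robot.read_t())
```

```text
28 [-0.02610783 -0.03419074  0.16472405] 0.16734110436622973
41 [-0.02668306  0.02972481  0.1645972 ] 0.17026078884066687
130 arm angle 43.36547874078644 -0.03280932710940354 0.16942476021753594
123 arm angle 42.37192019439544 -0.03345926624910833 0.17012623127658
[0.5773 0.0519 0.203 ] 18.1833
```

```bash
cat > press.py <<'E'
from h import *
x,z=bar(45); robot.servo_line(W(x,0,z+.025),speed=.12); robot.dwell(.1); b=fz(6); print("base",b.round(2),robot.read_t())
for th in (42,36,30,24,18,13,10):
    x,z=bar(th); robot.servo_line(W(x,0,z+.007),speed=.06); f=fz(2)-b; print(th,f.round(2))
    if f[2]>12: raise SystemExit("high")
print(robot.read_t(),robot.read_position()-W(x,0,z+.007))
z+=.007; n=0
while z>.060:
    st=.0015 if n==0 else .0005
    z-=st; robot.servo_line(W(bar(np.degrees(np.arcsin((z-.079)/.13)))[0],0,z),speed=.02); f=fz(3)-b; print(round(z,4),f[2].round(2),end="; ")
    if f[2]>5: n=1
    if f[2]>8.3: f=fz(5)-b; print("recheck",f.round(2))
    if f[2]>8.3: break
    if robot.read_t()>50: break
print(robot.read_t())
E
python3 press.py
```

```text
base [-0.06 -0.17  0.03] 18.8167
42 [ 0.12 -0.07  0.18]
36 [0.52 0.1  0.07]
30 [ 0.12 -0.25  0.26]
24 [-0.05  0.47  0.31]
18 [0.1  0.81 0.02]
13 [ 0.05  0.89 -0.32]
10 [-0.1   0.51  0.16]
21.7 [-1.07648080e-04 -3.45764344e-05 -1.05463603e-04]
0.1001 0.32; 0.0986 0.11; 0.0971 -0.06; 0.0956 -0.1; 0.0941 0.74; 0.0926 0.7; 0.0911 -0.11; 0.0896 -0.05; 0.0881 0.26; 0.0866 0.44; 0.0851 -0.2; 0.0836 0.63; 0.0821 2.12; 0.0806 5.04; 0.0801 7.27; 0.0796 8.57; recheck [-3.53  0.78  8.52]
26.5833
```

The push has reached 8.5 N, rising about 3 N/mm, which is inside the recommended range. I'll release and check.

Run:
```python
from h import *
p0=robot.read_position(); robot.servo_line(p0+[0,0,.05],speed=.05); robot.goto(W(-.12,0,.30),R); robot.dwell(.3)
T=toolT(); p,d=robot.grab_frame("wrist"); print(robot.read_t())
P=depth_pts("wrist",d,T).reshape(-1,3); c,s=np.cos(np.radians(YAW)),np.sin(np.radians(YAW))
q=np.c_[P[:,0]*c+P[:,1]*s-X0,-P[:,0]*s+P[:,1]*c-Y0,P[:,2]]
w=q[(abs(q[:,0]+.068)<.004)&(abs(q[:,1])<.035)&(q[:,2]>.06)]; print("bar top z",len(w),np.percentile(w[:,2],[50,95]) if len(w) else 0)
for sy in(-1,1):
    w=q[(abs(abs(q[:,1])-.062)<.006)&(q[:,1]*sy>0)&(abs(q[:,0])<.02)&(q[:,2]>.050)]; print("bolt end",sy,len(w),w[w[:,2]>np.percentile(w[:,2],70)].mean(0) if len(w) else 0)
cv2.imwrite("pics/w3.png",p[100:420,160:480,::-1])
p,d=robot.grab_frame("scene"); cv2.imwrite("pics/fin.png",np.hstack([cv2.resize(p[190:310,260:420],(480,360),interpolation=2)[:,:,::-1],cv2.resize(cv2.imread("pics/w3.png"),(320,360))]))
```

```text
28.8333
bar top z 580 [0.0816002  0.08302671]
bolt end -1 0 0
bolt end 1 0 0
```

View pics/fin.png

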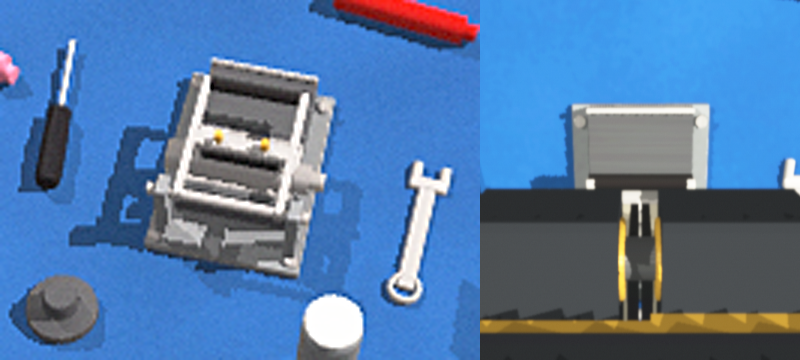

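The hoop is closed over the bolt: the presser is on it at left (235,150), and the bystanders are untouched. The depth can't tell a small spring-back from measurement bias, so I'll check by feel where the bar rests.

Run:
```python
from h import *
robot.goto(W(-.068,0,.11),R); robot.servo_line(W(-.068,0,.0850),speed=.05); robot.dwell(.1); b=fz(6); print(b.round(2))
z=.085
while z>.0788 and robot.read_t()<50:
    z-=.0004; robot.servo_line(W(-.068,0,z),speed=.02); f=fz(3)-b; print(round(z,4),f[2].round(2),end="; ")
    if f[2]>8.6: break
p=robot.read_position(); robot.servo_line(p+[0,0,.05],speed=.06); robot.goto(W(-.12,0,.30),R); print(robot.read_t())
```

```text
[0.11 0.19 0.16]
0.0846 -0.3; 0.0842 -0.02; 0.0838 -0.32; 0.0834 -0.66; 0.083 -0.02; 0.0826 0.01; 0.0822 -0.64; 0.0818 -0.02; 0.0814 -0.3; 0.081 1.95; 0.0806 5.07; 0.0802 6.32; 0.0798 8.01; 0.0794 8.77; 36.475
```

The bar stayed where it was left, at about 81 mm and below the point where the presser first bore (about 83 mm). The force rose at once with no free play, so the presser is still gripping. I'm handing in.

Run:
```python
from rig import robot
print(robot.read_force().round(2),robot.read_t()); print(robot.job_done())
```

```text
[ 0.74  0.1  -0.18] 36.475
the job is handed in; nothing more can be done
None
```

The job is handed in after 36.5 s of robot time: the bolt was rolled into the vee and settled centred, and the clamp was closed by feel with a final push of 8.8 N; a touch check before that push showed the presser still gripping after release, though I have not seen the verdict.

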